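Fetch the yellow cup of brackets out of the organiser case

ROBOT

A 7-joint arm with a two-finger parallel gripper is mounted at the origin on the work surface. World frame = base frame: x ahead of the robot, y to its left, z up, the work surface at z = 0. Lengths are in m, angles in rad, forces in N, time in s.
With the tool pointing down it reaches from about 0.4 to 0.85 m from the base axis. Payload 10.4 kg.
Tool frame: the origin (TCP) lies at the centre of the arm's flange, where the gripper is bolted on; the fingertips stand 173 mm ahead of it and the grasp point (between the pads) lies 155 mm ahead of it; z points along the fingers, y is the line along which they close (so a half turn about z gives the same grasp; the last joint's range is limited). The gripper opens to 85 mm and grips with 20 to 120 N. Pads are 22 mm wide; open, the fingers measure 114 mm over their backs; the gripper's body (76 mm by 85 mm) begins 54 mm behind the grasp point. The pads swing forward as they close: fully open they stand 13 mm farther back than shut.
Start: joints at [-1.126, 0.332, -0.065, 1.46, 0.022, 1.35, -0.088], TCP at [0.282, 0.558, 0.405] pointing down, gripper open.
Joint ranges: [-2.6, 2.6], [-0.5, 2.12], [-1.47, 1.34], [0.16, 2.42], [-1.27, 4.41], [0.06, 2.06], [-2.6, 2.6]. Speed limits (rad/s): [2.22, 2.22, 2.79, 2.79, 3.14, 3.14, 3.14].

INTERFACE

Orientations are given as a unit quaternion [x, y, z, w].
In Python, from workcell import manip, viewer, finder gives the robot as it stands.
- The arm moves only by the tool arm_command, never from a script. Its argument "plan" is a list of rows, each an object with "dp": the shift along the tool's x, y, z in mm, a list of three; "spin": the turn about the tool's z in rad. A call has 1 to 5 rows; each row shifts and turns the commanded pose from where the row before left it, along the tool's axes as they then stand; what a row does not reach is not made up. A row lasts 1/10 s, in which the tool goes at most 50 mm and 8.59 degrees, less where a joint would pass 70% of its speed; a pose out of reach is approached as far as the arm can. A call is refused whole if a number of a shift passes 50 or a number of a turn 0.15, either way. A call with a gripper value outside its range is refused whole. "grip" is the closure, from -1 (fully open) to 1 (shut), set as the call begins (left out, the last holds). The fingers move at their own pace and stop on an object; "newtons" is the grip in N (left out, the last holds). Time passes only in rows, so rows that do not move let the fingers close. It gives the time, the measured TCP pose, the force, the opening and the grip force at its end, in the units of the state.
- manip.get_obs(): the state, without advancing time (a new reading comes with each control period).
- viewer.camera(name): name is "scene" or "top"; returns the picture (480x640x3 uint8, blue, green, red); there is no depth.
- viewer.camera_params(name): a dict with "vertical_fov" (degrees; the focal length in pixels is half the picture's height over the tangent of half this angle, whatever the lens; pixels are square), "cx", "cy" (the principal point, pixels), "R" (3x3) and "t" (3): a world point X has camera coordinates R X + t. Camera axes: x right, y down, z forward; pixel columns grow to the right and rows downward; lengths in m; the calibration is good to about 2 mm. A picture is of the moment at which its call begins. camera_params takes no time and is no camera call.
- manip.hand_in(): hands the job in; it is judged then, once.
Trained networks look in the newest picture that a camera, given by its name, has taken for a name from the list of things; names that differ only in an ending like _2 or _b are one class to them, and where a whole thing is asked for, a point or a joint stands for the part that bears it (a point fixed in the world has none). Each returns a list of dicts, best first, with "score" (0 to 1); they miss things now and then, are a little off and sometimes report something else, mostly with a low value. They report only what shows in the picture. A call takes as long as a camera call. They do not tell look-alikes from the thing itself.
- finder.find_in(camera, thing): "position" ([x, y, z] in m, in world coordinates, good to about 4 mm: the middle of the surface that is visible of it).
The state is a dict: "clock": time; "joint_pos": joint angles; "joint_velocities": joint speeds; "tau": joint torques, N m; "position": TCP position; "ee_rot": TCP orientation; "ft_force": force on the tool from outside, world axes, zero at the start; "torque": the same for the moment, N m; "grip_width": opening from 0.0 (shut) to 1.0 (fully open); "grasp_force": force on a finger pad.
Only numpy, scipy, OpenCV 4.12 (cv2) and the standard library are available. Lean on these libraries where they do the work, as an engineer would, in place of code of your own. Each camera call takes 0.05 s, during which the arm holds its last target. There are 200 camera calls.

TASK

Swing the clear lid of the organiser case back past its balance point so that it stays open by itself, then lift the yellow insert cup straight up out of its snug cell with the two angle brackets still in it. Set the cup down gently, upright, flat inside the empty red restock tray and let go; do not spill the brackets, leave the lid open and leave the blue and grey cups and the other things on the counter where they are.

Things in the scene. Friction and masses are not known exactly. Their poses are not given: they have to be found in the camera images.
- case: Black plastic organiser case, fixed to the counter: a low open frame 114 (its x) x 240 (its y) x 50 mm high, floor 4 mm thick, with three side-by-side cells, each 104 x 73 to 74 mm, centred at y = -78, 0 and +78 mm. Origin at the centre of its underside on the counter, z up; its +x side (away from the robot) carries the lid hinge, its -x side is the front. The yellow, blue and grey cups fill the three cells in any order.
- lid (a joint): Angle of the case's clear domed lid in rad: 0 shut, 1.9 fully open against its stop, leaning back away from the robot. Lid 114 x 240 mm, 45 mm deep, 0.22 kg, hinged on the case's far (+x) top rim about the case's y axis. The hinge is free: held by nothing, the lid falls shut below about 1.1 rad, its balance point, and beyond that falls open to the stop and stays there.
- lid_bar (a point): Middle of the orange round pull bar on the front of the lid: 12 mm diameter, 90 mm long, parallel to the case's y axis, 45 mm out from the lid's front face on an arm at each end (82 mm free between the arms). With the lid shut it is 80 mm above the counter, 45 mm in front of the case and 15 mm below the lid's top. A round bar can turn between pinching fingers, so the lid can be swung with fingers that keep pointing down.
- lid_hinge (a point): Middle of the lid's hinge line, 50 mm above the counter on the far (+x) top rim of the case. The bar circles it at 162 mm in the case's x-z plane.
- yellow_cup_bar (a point): Middle of the rigid handle bar of the yellow insert cup: a 10 x 10 mm square bar, 70 mm long along the cup's y axis, on a post at each end (62 mm free between the posts), its centre 78 mm above the cup's underside and 33 mm above its rim (28 mm open gap below the bar). Axes are the cup's axes, which start along the case's.
- yellow_cup_mid (a point): Centre of the yellow cup's body, 22.5 mm above its underside. Open plastic cup 100 (x) x 70 (y) x 45 mm high, walls 3 mm, with about 2 mm of play all round in its cell; 0.12 kg empty (may vary by 30 per cent), 0.22 kg with its brackets. It stands on the case's 4 mm floor. The handle is right above its centre. z axis up.
- bracket_a_mid (a point): Galvanised steel L-shaped angle bracket lying loose in one half of the yellow cup, 36 x 30 x 36 mm, 50 g; point half-way up it.
- bracket_b_mid (a point): The second, equal angle bracket, in the other half of the yellow cup; point half-way up it.
- tray: Empty red restock tray fixed to the counter, to the left or to the right of the case: 150 x 150 mm outside, 142 mm inside, floor 4 mm thick, rim 14 mm above the counter. Origin at the centre of its underside, z up. The cup fits in it whichever way it is turned.
- blue_cup_mid (a point): Bystander: the blue insert cup, same shape as the yellow one, holding two steel spacers; point at the centre of its body.
- grey_cup_mid (a point): Bystander: the grey insert cup, same shape, empty; point at the centre of its body.
- plates: Bystander, fixed: stack of perforated steel plates 120 x 150 x 35 mm, on the other side of the case from the tray. Origin at the centre of its underside.
- carton: Bystander: loose small cardboard box of screws, 70 x 90 x 50 mm, at the left, near the robot. Origin at the centre of its underside.
- screwdriver: Bystander: loose red-handled screwdriver, 200 mm long, lying at the right, near the robot. Origin at the underside of its middle.
- spray: Bystander: loose blue spray can, 60 mm diameter, 170 mm high, at the far left. Origin at the centre of its underside.
- joist_shoe: Bystander: loose galvanised joist shoe, about 60 x 110 x 73 mm, at the far right. Origin at the centre of its underside.
There are look-alikes about, which are no part of the job. There is more than one size of the tray; the one meant has the size given above.

How it is judged:
On the way, in this order (a step that is already met when the one before it is completed fails the run):
1. the lid stands open past its balance point by itself, with nothing of the robot touching it (value of joint lid above 1.6 rad and contact force between each of the fingers, the arm and lid below 0.1 N), for 0.2 s.
2. the yellow cup is lifted clear of the case, level, by the fingers (z of yellow_cup_mid in the frame of case above 0.075 m and angle between yellow_cup_mid's own z axis and vertical below 0.3 rad and contact force between the fingers and yellow_cup above 0.3 N), for 0.1 s.
At the end, for the whole second after the job is handed in: Lid open (over 1.6 rad); yellow cup at rest, upright within 0.08 rad, flat on the red tray's floor (centre within 50 mm of the tray's, 20 to 31 mm above its underside), both brackets in it; blue and grey cups within 20 mm of where they began (value of joint lid above 1.6 rad and horizontal distance between yellow_cup_mid and tray below 0.05 m and z of yellow_cup_mid in the frame of tray between 0.02 and 0.031 m and angle between yellow_cup_mid's own z axis and vertical below 0.08 rad and linear speed of yellow_cup below 0.03 m/s and horizontal distance between each of bracket_a_mid, bracket_b_mid and yellow_cup_mid below 0.06 m and z of bracket_a_mid in the frame of yellow_cup_mid between -0.03 and 0.035 m and z of bracket_b_mid in the frame of yellow_cup_mid between -0.03 and 0.035 m and distance of each of blue_cup_mid, grey_cup_mid from where it was at the start of the episode below 0.02 m); the robot touches nothing.
It fails at once if a bracket is spilled from the yellow cup (distance between any of bracket_a_mid, bracket_b_mid and yellow_cup_mid above 0.1 m).
It fails at once if the yellow cup is tipped by more than 0.6 rad (angle between yellow_cup_mid's own z axis and vertical above 0.6 rad).
It fails at once if the yellow cup is dropped (falls free from more than about 10 mm) (linear speed of yellow_cup above 0.45 m/s and contact force between the fingers and yellow_cup below 0.05 N).
It fails at once if the blue or grey cup is pulled out or shifted by more than 40 mm (distance of any of blue_cup_mid, grey_cup_mid from where it was at the start of the episode above 0.04 m).
It fails at once if a bystander on the counter is knocked more than 40 mm (distance of any of carton, screwdriver, spray, joist_shoe from where it was at the start of the episode above 0.04 m).
It also fails if it takes over 58 s, if anything falls off the work surface, if the arm or the gripper's body presses on something with over 40 N, if the wrist force passes 120 N, or if a joint passes its speed limit or range.

## Working session

There is one attempt and no reset: what is moved stays moved. The work goes in short steps, Python scripts to look and compute and a tool call to move; the robot and the scene stay as the last step left them, time stands still between calls to the robot, and variables do not carry over. Pictures are saved under pics/ and viewed, at most 10 in all, crops included, and the job is handed in when it is done.

Besides the shell and the picture viewer there is one more tool, called after "Emit:" as name(argument=value, ...) on one line, values as JSON. arm_command: Moves the arm, as the interface text tells. Its arguments: {"type":"object","properties":{"plan":{"type":"array","items":{"type":"object","properties":{"dp":{"type":"array","items":{"type":"number"}},"spin":{"type":"number"}}}},"grip":{"type":"number"},"newtons":{"type":"number"}},"required":["plan"]}

```bash
mkdir -p pics; cat > h.py <<'E'
from workcell import manip, viewer, finder
import numpy as np, cv2
def ray(cam,u,v):
    p=viewer.camera_params(cam);f=240/np.tan(np.radians(p["vertical_fov"])/2)
    R=np.array(p["R"]);t=np.array(p["t"])
    return -R.T@t, R.T@np.array([(u-p["cx"])/f,(v-p["cy"])/f,1])
def at_z(cam,u,v,z):
    o,d=ray(cam,u,v);return o+d*(z-o[2])/d[2]
def proj(cam,X):
    p=viewer.camera_params(cam);f=240/np.tan(np.radians(p["vertical_fov"])/2)
    c=np.array(p["R"])@np.array(X)+np.array(p["t"]);return np.array([p["cx"]+f*c[0]/c[2],p["cy"]+f*c[1]/c[2]])
E
python3 - <<'E'
from h import *
o=manip.get_obs();print({k:np.round(v,3) for k,v in o.items()})
for c in("scene","top"):
    cv2.imwrite(f"pics/{c}0.png",viewer.camera(c))
    o,_=ray(c,320,240);print(c,o.round(3),viewer.camera_params(c)["vertical_fov"])
    for t in("case","lid","lid_bar","lid_hinge","tray","yellow_cup_bar","yellow_cup_mid","plates"):
        for d in finder.find_in(c,t)[:3]: print(c,t,np.round(d["position"],3),round(d["score"],2),proj(c,d["position"]).round())
E
```

```text
{'clock': np.float64(0.0), 'joint_pos': array([-1.126,  0.333, -0.065,  1.461,  0.022,  1.35 , -0.088]), 'joint_velocities': array([ 0.   ,  0.003, -0.   , -0.   , -0.001, -0.001, -0.001]), 'tau': array([ 1.0000e-03, -6.2544e+01,  5.0000e-02, -3.9160e+01,  1.6000e-02,
        1.0000e-02,  0.0000e+00]), 'position': array([0.282, 0.558, 0.404]), 'ee_rot': array([ 0.232,  0.973, -0.001, -0.   ]), 'ft_force': array([-0.148,  0.197,  0.964]), 'torque': array([-0.057, -0.039,  0.002]), 'grasp_force': np.float64(0.0), 'grip_width': np.float64(1.003)}
scene [ 1.322 -0.365  0.944] 49.9307591066646
scene case [ 0.585 -0.042  0.096] 0.82 [269. 283.]
scene case [0.342 0.276 0.047] 0.44 [328. 198.]
scene lid [ 0.569 -0.042  0.099] 0.64 [266. 278.]
scene lid_bar [ 0.568 -0.045  0.098] 0.63 [264. 279.]
scene lid_hinge [ 0.567 -0.048  0.099] 0.67 [263. 279.]
scene tray [0.467 0.33  0.004] 0.85 [369. 227.]
scene tray [0.312 0.582 0.008] 0.82 [404. 171.]
scene tray [0.342 0.276 0.044] 0.43 [328. 199.]
scene yellow_cup_bar [ 0.567 -0.04   0.096] 0.36 [266. 278.]
scene plates [ 0.528 -0.352  0.039] 0.93 [133. 342.]
top [0.391 0.113 1.715] 44.12250748843567
top case [ 0.542 -0.032  0.097] 0.89 [364. 216.]
top lid [ 0.544 -0.033  0.092] 0.68 [364. 215.]
top lid_bar [ 0.542 -0.032  0.098] 0.96 [364. 216.]
top lid_hinge [ 0.539 -0.028  0.098] 0.8 [363. 217.]
top lid_hinge [ 0.376 -0.259  0.025] 0.27 [443. 275.]
top tray [0.468 0.329 0.005] 0.91 [237. 247.]
top tray [0.33  0.568 0.005] 0.65 [154. 296.]
```

View pics/scene0.png

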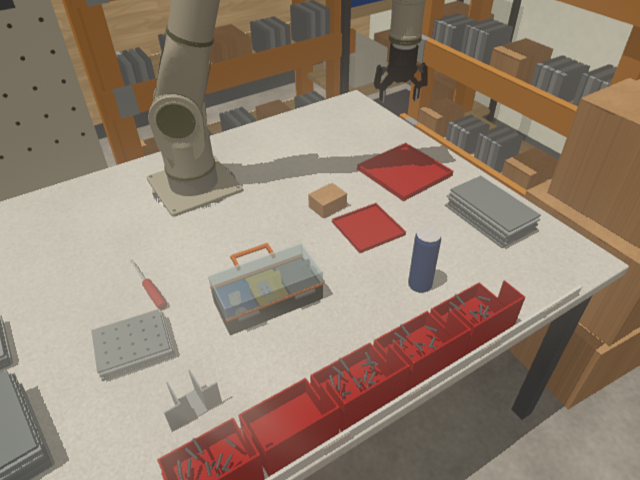

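View pics/top0.png

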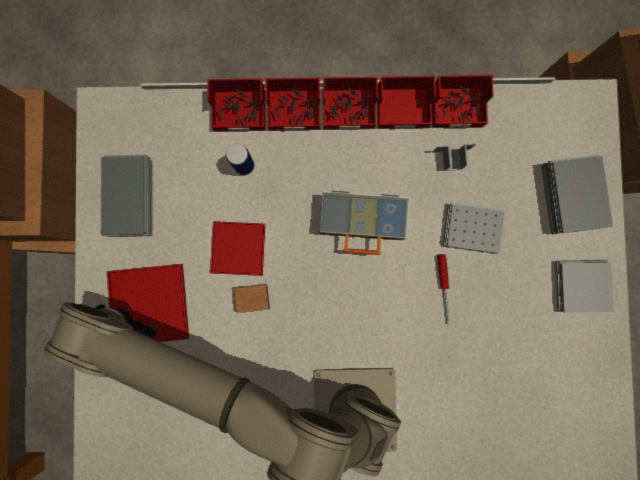

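The scene picture shows the shut case at about (266,285) and the robot at upper left. In the top picture, +x is up and +y is left. The case is at (364,215) with its orange bar at (362,250), and the yellow cup is in the middle cell at (364,215). There are two tray candidates:
- Top (237,248), about 52 px wide. At 346 px/m that is 150 mm, so it fits the description.
- Top (148,302), about 75 px wide, or 215 mm. This is a look-alike.

I'll confirm this in an enlarged crop.

```bash
python3 - <<'E'
from h import *
im=cv2.imread("pics/top0.png")
cv2.imwrite("pics/crop1.png",cv2.resize(im[180:310,200:420],None,fx=3.6,fy=3.6,interpolation=cv2.INTER_CUBIC))
hsv=cv2.cvtColor(im,cv2.COLOR_BGR2HSV)
red=((hsv[...,0]<6)|(hsv[...,0]>174))&(hsv[...,1]>150)
m=np.zeros_like(red);m[215:282,200:275]=red[215:282,200:275]
r=cv2.minAreaRect(np.argwhere(m)[:,::-1].astype(np.float32));b=cv2.boxPoints(r)
print("tray",r);P=np.array([at_z("top",*q,.014) for q in b]);print(P.round(3),P.mean(0).round(3),[np.linalg.norm(P[i]-P[i-1]).round(3) for i in range(4)])
org=(hsv[...,0]>6)&(hsv[...,0]<16)&(hsv[...,1]>170)
m=np.zeros_like(org);m[225:262,335:390]=org[225:262,335:390]
pts=np.argwhere(m)[:,::-1];print("orange",pts.min(0),pts.max(0))
for v in range(pts[:,1].min(),pts[:,1].max()+1):
    u=pts[pts[:,1]==v][:,0];print(v,u.min(),u.max(),len(u))
E
```

```text
tray ((237.31077575683594, 247.90615844726562), (52.08634948730469, 51.91994094848633), 3.1798300743103027)
[[0.395 0.406 0.014]
 [0.544 0.397 0.014]
 [0.533 0.247 0.014]
 [0.384 0.257 0.014]] [0.464 0.327 0.014] [np.float64(0.149), np.float64(0.149), np.float64(0.15), np.float64(0.149)]
orange [344 234] [381 253]
234 347 347 1
235 345 348 4
236 346 366 3
237 346 381 7
238 346 380 5
239 346 379 4
240 346 379 4
241 346 379 4
242 345 379 5
243 346 379 3
244 345 379 4
245 345 379 4
246 345 379 4
247 345 379 4
248 345 379 5
249 345 379 12
250 344 379 28
251 345 379 35
252 346 379 34
253 359 379 21
```

View pics/crop1.png

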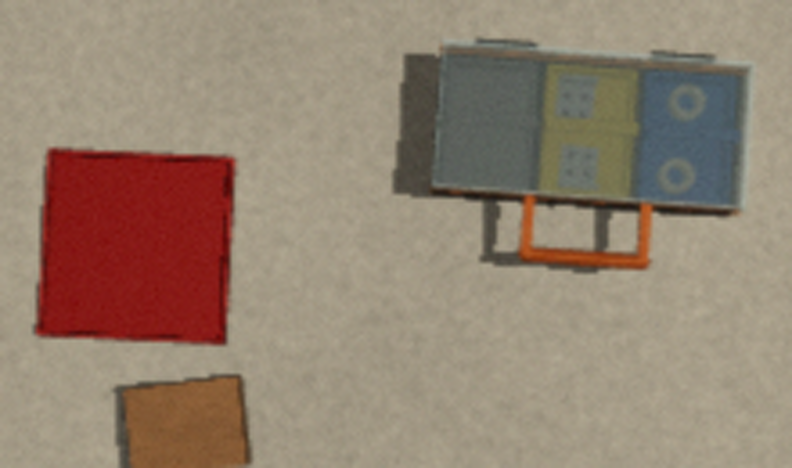

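The crop confirms it: the red tray at top (237,248) measures 149 x 150 mm, centred at (0.464, 0.327) with a yaw of about -3.6°, so it is the one meant. The case shows grey, yellow and blue cups from left to right, with the bracket tops in the yellow cup. The orange bar is below the case at crop (585,257). Next I'll get the bar and case pose.

```bash
python3 - <<'E'
from h import *
im=cv2.imread("pics/top0.png");hsv=cv2.cvtColor(im,cv2.COLOR_BGR2HSV)
org=(hsv[...,0]>4)&(hsv[...,0]<18)&(hsv[...,1]>130)
cs=[(u,np.flatnonzero(org[246:257,u]).mean()+246) for u in range(349,377) if org[246:257,u].any()]
k=np.polyfit(*np.array(cs).T,1);uc=362.0;vc=np.polyval(k,uc)
a,b=at_z("top",345,np.polyval(k,345),.08),at_z("top",379,np.polyval(k,379),.08)
m=(a+b)/2;d=a-b;print("top bar",a.round(4),b.round(4),m.round(4),"len",np.linalg.norm(d),"yaw",np.degrees(np.arctan2(-d[0],d[1])))
# lid top corners
c=np.array([at_z("top",200+u/3.6,180+v/3.6,.095) for u,v in((442,45),(750,65),(432,190),(740,210))]);print(c.round(4))
for i,j in((0,1),(2,3)):
    e=c[i]-c[j];print("edge",np.linalg.norm(e).round(3),np.degrees(np.arctan2(-e[0],e[1])).round(2))
cc=c.mean(0);print("case centre",cc.round(4))
im=cv2.imread("pics/scene0.png");hsv=cv2.cvtColor(im,cv2.COLOR_BGR2HSV)
org=(hsv[...,0]>4)&(hsv[...,0]<18)&(hsv[...,1]>150);org[:240]=0;org[272:]=0;org[:,:228]=0;org[:,276:]=0
p=np.argwhere(org)[:,::-1];print("scene orange",p.min(0),p.max(0), "expected bar ends",proj("scene",a),proj("scene",b))
print([ (u,np.flatnonzero(org[:,u]).tolist()) for u in (240,250,260)])
for e in (a,b,m): print(proj("scene",e).round(1))
E
```

```text
top bar [0.4497 0.0213 0.08  ] [ 0.4409 -0.0725  0.08  ] [ 0.4453 -0.0256  0.08  ] len 0.09424445147102077 yaw -5.336440400941823
[[ 0.6087  0.0801  0.095 ]
 [ 0.5894 -0.1554  0.095 ]
 [ 0.4977  0.0897  0.095 ]
 [ 0.4784 -0.1447  0.095 ]]
edge 0.236 -4.68
edge 0.235 -4.7
case centre [ 0.5435 -0.0326  0.095 ]
scene orange [231 244] [271 263] expected bar ends [266.19263122 244.27240588] [230.34824958 256.55902554]
[(240, [253, 254]), (250, [250, 251]), (260, [246, 247])]
[266.2 244.3]
[230.3 256.6]
[248.5 250.3]
```

Emit:
arm_command(plan=[{"spin": 0.15},{"spin": 0.15},{"spin": 0.15},{"spin": 0.15},{"spin": 0.15}], grip=0.05, newtons=40)

```text
invalid input at $.plan[0]: expected keys dp, spin
```

Emit:
arm_command(plan=[{"spin": 0.15},{"spin": 0.15},{"spin": 0.137},{},{}])

```text
invalid input at $.plan[0]: expected keys dp, spin
```

```bash
cat >> h.py <<'E'
from scipy.spatial.transform import Rotation as Ro
def to(X,yaw_deg=None):
    o=manip.get_obs();r=Ro.from_quat(o["ee_rot"]);p=np.array(o["position"]);y=r.apply([0,1,0]);z=r.apply([0,0,1])
    print("t",round(float(o["clock"]),2),"pos",p.round(4),"yaw y",np.degrees(np.arctan2(y[1],y[0])).round(2),"z",z.round(3),"F",np.round(o["ft_force"],1),"w",round(float(o["grip_width"]),3),"gf",round(float(o["grasp_force"]),1))
    d=r.inv().apply(np.array(X)-p)*1000;print("dp",d.round(1));return d
E
python3 -c "
from h import *
print(to([.4455,-.0256,.335])/12)"
```

```text
t 0.9 pos [0.2818 0.5578 0.4048] yaw y 63.2 z [ 0.  0. -1.] F [-0.3 -0.8  0.7] w 1.0 gf 0.0
dp [-409.2 -447.    69.7]
[-34.09836062 -37.24695112   5.80992171]
```

Emit:
arm_command(plan=[{"dp": [0,0,0],"spin": 0.15},{"dp": [0,0,0],"spin": 0.15},{"dp": [0,0,0],"spin": 0.15},{"dp": [0,0,0],"spin": 0.15},{"dp": [0,0,0],"spin": 0.15}], grip=0.05, newtons=40)

```text
clock: 1.4
position: [0.2818, 0.5579, 0.4048]
ee_rot: [0.575, 0.819, 0.0, -0.0]
ft_force: [-0.4, -0.2, 0.1]
grip_width: 0.474
grasp_force: 0.0
```

Emit:
arm_command(plan=[{"dp": [0,0,0],"spin": 0.15},{"dp": [0,0,0],"spin": 0.15},{"dp": [0,0,0],"spin": 0.137},{"dp": [0,0,0],"spin": 0},{"dp": [0,0,0],"spin": 0}])

```text
clock: 1.9
position: [0.2817, 0.5579, 0.4047]
ee_rot: [0.735, 0.678, 0.0, 0.0]
ft_force: [0.2, -0.4, 0.4]
grip_width: 0.474
grasp_force: 0.0
```

```bash
python3 -c "
from h import *
print(to([.4455,-.0256,.335])/14)"
```

```text
t 1.9 pos [0.2817 0.5579 0.4047] yaw y -4.57 z [ 0.  0. -1.] F [ 0.2 -0.4  0.4] w 0.474 gf 0.0
dp [-568.6  209.7   69.7]
[-40.61626579  14.97858476   4.97929741]
```

Emit:
arm_command(plan=[{"dp": [-30,14,0],"spin": 0},{"dp": [-40,14,0],"spin": 0},{"dp": [-40,14,0],"spin": 0},{"dp": [-40,14,0],"spin": 0},{"dp": [-40,14,0],"spin": 0}])

```text
clock: 2.4
position: [0.3359, 0.3609, 0.4048]
ee_rot: [0.735, 0.678, 0.0, -0.0]
ft_force: [0.9, -0.2, 0.8]
grip_width: 0.472
grasp_force: 0.0
```

Emit:
arm_command(plan=[{"dp": [-40,14,0],"spin": 0},{"dp": [-40,14,0],"spin": 0},{"dp": [-40,14,0],"spin": 0},{"dp": [-40,14,0],"spin": 0},{"dp": [-40,14,0],"spin": 0}])

```text
clock: 2.9
position: [0.3887, 0.1556, 0.405]
ee_rot: [0.735, 0.678, 0.0, 0.0]
ft_force: [1.7, 0.1, 1.0]
grip_width: 0.474
grasp_force: 0.0
```

Emit:
arm_command(plan=[{"dp": [-40,14,0],"spin": 0},{"dp": [-40,14,10],"spin": 0},{"dp": [-40,14,20],"spin": 0},{"dp": [-40,14,20],"spin": 0},{"dp": [-10,10,10],"spin": 0}])

```text
clock: 3.4
position: [0.4398, -0.0219, 0.3438]
ee_rot: [0.737, 0.676, -0.0, 0.0]
ft_force: [0.2, 1.1, -0.9]
grip_width: 0.476
grasp_force: 0.0
```

```bash
python3 - <<'E'
from h import *
to([.4455,-.0256,.235])
o=manip.get_obs();p=np.array(o["position"])
cv2.imwrite("pics/s1.png",cv2.resize(viewer.camera("scene")[170:350,150:390],None,fx=3,fy=3,interpolation=cv2.INTER_CUBIC))
E
```

```text
t 3.4 pos [ 0.4398 -0.0219  0.3438] yaw y -4.89 z [-0. -0. -1.] F [ 0.2  1.1 -0.9] w 0.476 gf 0.0
dp [ -3.2   6.1 108.8]
```

View pics/s1.png

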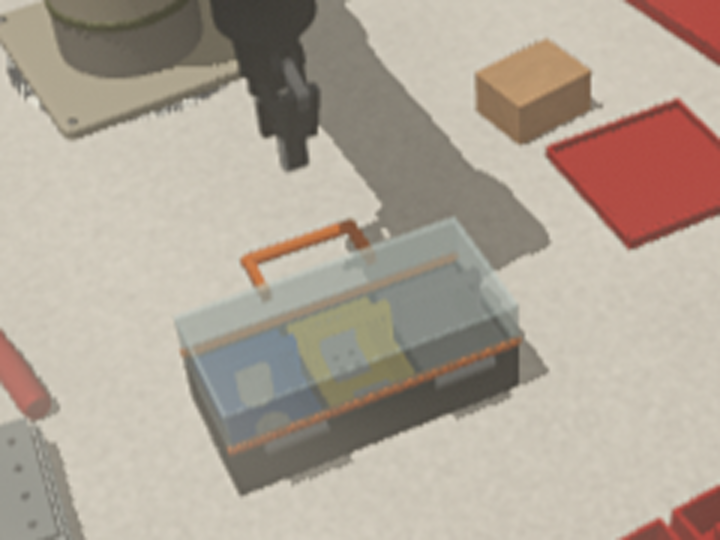

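The fingertips (crop (293,160)) hang right over the middle of the orange bar (298,243), with the finger plane across it. I'll descend and pinch.

Emit:
arm_command(plan=[{"dp": [-3,6,25],"spin": 0},{"dp": [0,0,25],"spin": 0},{"dp": [0,0,25],"spin": 0},{"dp": [0,0,20],"spin": 0},{"dp": [0,0,12],"spin": 0}])

```text
clock: 3.95
position: [0.4455, -0.0204, 0.2366]
ee_rot: [0.735, 0.678, -0.001, -0.0]
ft_force: [1.0, 1.2, 0.2]
grip_width: 0.476
grasp_force: 0.0
```

Emit:
arm_command(plan=[{"dp": [0,0,0],"spin": 0},{"dp": [0,0,0],"spin": 0},{"dp": [0,0,0],"spin": 0},{"dp": [0,0,0],"spin": 0},{"dp": [0,0,0],"spin": 0}], grip=1, newtons=30)

```text
clock: 4.45
position: [0.4469, -0.021, 0.2391]
ee_rot: [0.736, 0.677, 0.002, 0.001]
ft_force: [5.5, -1.2, -3.0]
grip_width: 0.125
grasp_force: 30.8
```

```bash
python3 - <<'E'
from h import *
d=to([.4455,-.0256,.235])
p=np.array(manip.get_obs()["position"])
# arc offsets in tool axes(y=fwd, z=down) from shut bar position
f=lambda th:np.array([-.162*np.cos(np.radians(10.7)+th),.162*np.sin(np.radians(10.7)+th)])*1000
th=np.linspace(0,1.75,21);a=np.array([f(t) for t in th]);print(np.diff(a,axis=0).round(1).tolist())
E
```

```text
t 4.45 pos [ 0.4469 -0.021   0.2391] yaw y -4.79 z [ 0.004  0.001 -1.   ] F [ 5.5 -1.2 -3. ] w 0.125 gf 30.8
dp [-4.7 -1.1  4.1]
[[3.2, 13.8], [4.4, 13.5], [5.6, 13.0], [6.7, 12.5], [7.8, 11.8], [8.8, 11.1], [9.7, 10.3], [10.6, 9.4], [11.4, 8.5], [12.1, 7.4], [12.7, 6.4], [13.2, 5.2], [13.6, 4.1], [13.9, 2.9], [14.1, 1.6], [14.2, 0.4], [14.1, -0.8], [14.0, -2.1], [13.8, -3.3], [13.4, -4.5]]
```

Emit:
arm_command(plan=[{"dp": [0,3,-14],"spin": 0},{"dp": [0,4,-13.5],"spin": 0},{"dp": [0,5.5,-13],"spin": 0},{"dp": [0,6.5,-12.5],"spin": 0},{"dp": [0,8,-12],"spin": 0}])

```text
clock: 4.95
position: [0.4757, -0.0235, 0.3053]
ee_rot: [0.736, 0.677, 0.004, 0.004]
ft_force: [32.5, -2.9, -27.9]
grip_width: 0.126
grasp_force: 30.8
```

Emit:
arm_command(plan=[{"dp": [0,9,-11],"spin": 0},{"dp": [0,10,-10],"spin": 0},{"dp": [0,10.5,-9.5],"spin": 0},{"dp": [0,11.5,-8.5],"spin": 0},{"dp": [0,12,-7.5],"spin": 0}])

```text
clock: 5.45
position: [0.5259, -0.0279, 0.3497]
ee_rot: [0.736, 0.677, 0.0, 0.0]
ft_force: [3.5, -2.2, -10.4]
grip_width: 0.129
grasp_force: 30.0
```

```bash
python3 - <<'E'
from h import *
t=.875+np.radians(10.7);h=np.array([.6035,-.034,.205])
to(h+np.array([-.162*np.cos(t)*.9965,.162*np.cos(t)*.0837,.162*np.sin(t)]))
E
```

```text
t 5.45 pos [ 0.5259 -0.0279  0.3497] yaw y -4.79 z [ 0.001 -0.    -1.   ] F [  3.5  -2.2 -10.4] w 0.129 gf 30.0
dp [ 0.4 -1.2  3.3]
```

Emit:
arm_command(plan=[{"dp": [0,13,-6],"spin": 0},{"dp": [0,13,-5],"spin": 0},{"dp": [0,13.5,-4],"spin": 0},{"dp": [0,14,-3],"spin": 0},{"dp": [0,14,-1.5],"spin": 0}])

```text
clock: 5.95
position: [0.5931, -0.0339, 0.3703]
ee_rot: [0.736, 0.677, 0.0, 0.0]
ft_force: [-3.0, -2.0, 1.6]
grip_width: 0.129
grasp_force: 31.4
```

Emit:
arm_command(plan=[{"dp": [0,14,0],"spin": 0},{"dp": [0,14,1],"spin": 0},{"dp": [0,14,2],"spin": 0},{"dp": [0,14,3],"spin": 0},{"dp": [0,0,0],"spin": 0}])

```text
clock: 6.45
position: [0.6496, -0.0388, 0.3638]
ee_rot: [0.736, 0.677, 0.0, 0.001]
ft_force: [0.4, -2.3, 2.1]
grip_width: 0.125
grasp_force: 32.0
```

```bash
python3 - <<'E'
from h import *
t=1.66+np.radians(10.7);h=np.array([.6035,-.034,.205])
to(h+np.array([-.162*np.cos(t)*.9965,.162*np.cos(t)*.0837,.162*np.sin(t)]))
cv2.imwrite("pics/s2.png",viewer.camera("scene")[100:350,130:430])
E
```

```text
t 6.45 pos [ 0.6496 -0.0388  0.3638] yaw y -4.83 z [ 0.002 -0.001 -1.   ] F [ 0.4 -2.3  2.1] w 0.125 gf 32.0
dp [ 0.9 -2.2  2.9]
```

View pics/s2.png

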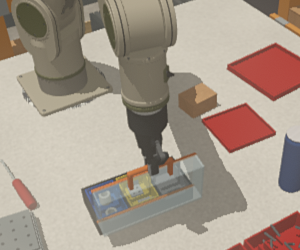

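The lid now leans back with the fingers still on its bar, at about 1.65 rad. I'll swing it slightly further, release and lift off.

Emit:
arm_command(plan=[{"dp": [0,13,4],"spin": 0},{"dp": [0,11,4],"spin": 0},{"dp": [0,0,0],"spin": 0}])

```text
clock: 6.8
position: [0.6734, -0.0407, 0.3551]
ee_rot: [0.736, 0.677, 0.0, 0.001]
ft_force: [0.6, -4.6, 2.8]
grip_width: 0.125
grasp_force: 31.9
```

Emit:
arm_command(plan=[{"dp": [0,0,0],"spin": 0},{"dp": [0,0,0],"spin": 0},{"dp": [0,0,0],"spin": 0}], grip=0.05)

```text
clock: 7.1
position: [0.6724, -0.0393, 0.3547]
ee_rot: [0.736, 0.677, 0.0, -0.0]
ft_force: [0.3, -0.2, 0.3]
grip_width: 0.472
grasp_force: 0.0
```

Emit:
arm_command(plan=[{"dp": [0,0,-10],"spin": 0},{"dp": [0,0,-25],"spin": 0},{"dp": [0,0,-30],"spin": 0},{"dp": [0,0,-30],"spin": 0},{"dp": [0,0,0],"spin": 0}])

```text
clock: 7.6
position: [0.6727, -0.0405, 0.4552]
ee_rot: [0.736, 0.677, 0.003, 0.002]
ft_force: [-0.3, -0.3, 0.4]
grip_width: 0.475
grasp_force: 0.0
```

Emit:
arm_command(plan=[{"dp": [0,-30,0],"spin": 0},{"dp": [0,-50,0],"spin": 0},{"dp": [0,-50,0],"spin": 0},{"dp": [0,-50,0],"spin": 0},{"dp": [0,-50,0],"spin": 0}])

```text
clock: 8.1
position: [0.4426, -0.0207, 0.4492]
ee_rot: [0.736, 0.677, -0.0, -0.0]
ft_force: [-0.5, 0.0, 2.1]
grip_width: 0.477
grasp_force: 0.0
```

```bash
python3 - <<'E'
from h import *
to([.5465,-.0335,.3])
for c in("scene","top"):
    im=viewer.camera(c);cv2.imwrite(f"pics/{c}3.png",im)
    for t in("yellow_cup_bar","yellow_cup_mid","lid_bar","case"):
        for d in finder.find_in(c,t)[:2]: print(c,t,np.round(d["position"],3),round(d["score"],2),proj(c,d["position"]).round())
a=cv2.imread("pics/scene3.png")[200:370,160:360];b=cv2.imread("pics/top3.png")[150:280,310:430]
cv2.imwrite("pics/c3.png",np.hstack([cv2.resize(a,(500,425),interpolation=cv2.INTER_CUBIC)[:,:430],cv2.resize(b,(370,401),interpolation=cv2.INTER_CUBIC)[:425] if 0 else cv2.copyMakeBorder(cv2.resize(b,(370,401),interpolation=cv2.INTER_CUBIC),0,24,0,0,cv2.BORDER_CONSTANT)]))
E
```

```text
t 8.1 pos [ 0.4426 -0.0207  0.4492] yaw y -4.78 z [-0.  0. -1.] F [-0.5  0.   2.1] w 0.477 gf 0.0
dp [ -4.1 104.7 149.2]
scene yellow_cup_bar [ 0.541 -0.031  0.062] 0.66 [265. 280.]
scene yellow_cup_mid [ 0.543 -0.03   0.062] 0.7 [266. 280.]
scene lid_bar [ 0.67  -0.062  0.148] 0.79 [278. 295.]
scene case [ 0.667 -0.06   0.143] 0.94 [279. 295.]
scene case [ 0.739 -0.292  0.026] 0.51 [197. 406.]
top yellow_cup_bar [ 0.556 -0.034  0.024] 0.98 [362. 213.]
top yellow_cup_mid [ 0.555 -0.035  0.023] 0.88 [363. 214.]
top lid_bar [ 0.645 -0.043  0.134] 0.92 [368. 176.]
top case [ 0.646 -0.036  0.054] 0.91 [363. 181.]
```

View pics/c3.png

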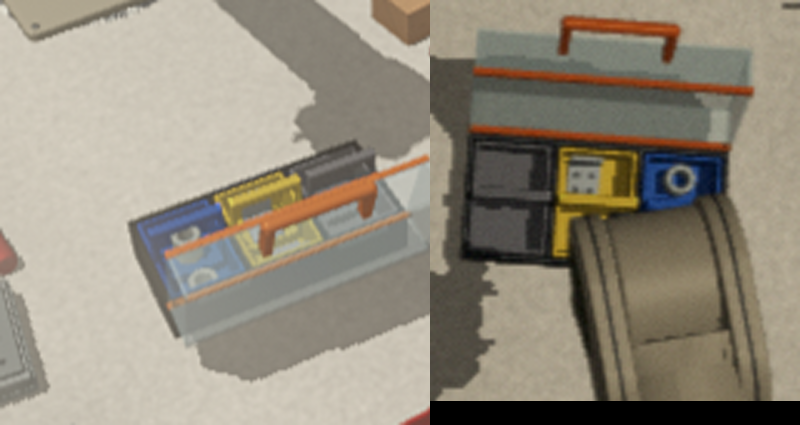

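The lid rests wide open at its stop, with its bar behind at top-crop (620,25). The yellow cup is in the middle cell and its handle bar is visible: left crop from (222,200) to (300,180), right crop from (555,205) to (637,205). I'll measure the handle bar in both views.

```bash
python3 - <<'E'
from h import *
c=np.array([.546,-.0335,.082]);y=np.array([.0837,.9965,0]);
print("pred top",[proj("top",c+s*.035*y).round(1).tolist() for s in(1,-1)],"pred scene",[proj("scene",c+s*.035*y).round(1).tolist() for s in(1,-1)])
tiles=[]
for n,(r0,r1,c0,c1),k in(("top",(195,235,345,385),9),("scene",(255,315,235,295),6)):
    im=cv2.imread(f"pics/{n}3.png");im=cv2.resize(im[r0:r1,c0:c1],None,fx=k,fy=k,interpolation=cv2.INTER_CUBIC)
    for s in(1,-1):
        q=(proj(n,c+s*.035*y)-[c0,r0]+.5)*k;cv2.drawMarker(im,tuple(int(v) for v in q),(255,0,255),0,16,1)
    tiles.append(im)
cv2.imwrite("pics/c4.png",np.hstack(tiles))
E
```

```text
pred top [[351.5, 214.1], [376.7, 215.8]] pred scene [[278.6, 270.7], [250.9, 281.0]]
```

View pics/c4.png

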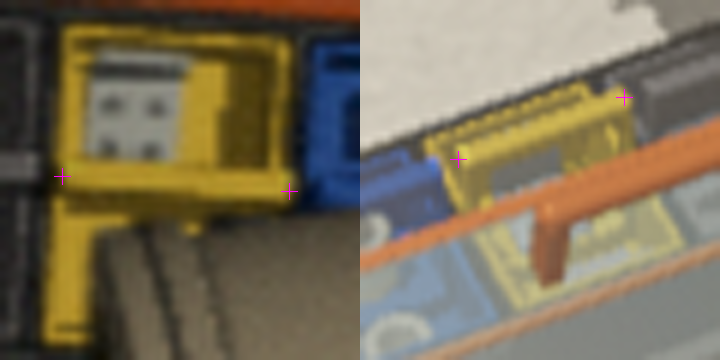

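The predicted ends (magenta) sit on the handle bar in both views, so the case pose is right to about 2 mm. Now the approach.

Emit:
arm_command(plan=[{"dp": [-4,35,0],"spin": 0},{"dp": [0,40,20],"spin": 0},{"dp": [0,29,40],"spin": 0},{"dp": [0,0,40],"spin": 0},{"dp": [0,0,20],"spin": 0}])

```text
clock: 9.1
position: [0.548, -0.0335, 0.3252]
ee_rot: [0.736, 0.677, -0.004, -0.0]
ft_force: [-0.3, 0.5, 1.0]
grip_width: 0.471
grasp_force: 0.0
```

```bash
python3 - <<'E'
from h import *
to([.546,-.0335,.238])
E
```

```text
t 9.1 pos [ 0.548  -0.0335  0.3252] yaw y -4.86 z [-0.006 -0.004 -1.   ] F [-0.3  0.5  1. ] w 0.471 gf 0.0
dp [ 0.2 -1.5 87.2]
```

Emit:
arm_command(plan=[{"dp": [0,-1,25],"spin": 0},{"dp": [0,0,25],"spin": 0},{"dp": [0,0,20],"spin": 0},{"dp": [0,0,12],"spin": 0},{"dp": [0,0,0],"spin": 0}])

```text
clock: 9.6
position: [0.5466, -0.0334, 0.2459]
ee_rot: [0.736, 0.677, -0.002, -0.001]
ft_force: [-1.7, -0.8, 1.1]
grip_width: 0.475
grasp_force: 0.0
```

Emit:
arm_command(plan=[{"dp": [0,0,0],"spin": 0},{"dp": [0,0,0],"spin": 0},{"dp": [0,0,0],"spin": 0},{"dp": [0,0,0],"spin": 0},{"dp": [0,0,0],"spin": 0}], grip=1, newtons=40)

```text
clock: 10.1
position: [0.5474, -0.0335, 0.2485]
ee_rot: [0.736, 0.677, 0.001, 0.001]
ft_force: [2.2, -0.8, 3.1]
grip_width: 0.102
grasp_force: 41.7
```

```bash
python3 - <<'E'
from h import *
to([.546,-.0335,.238])
E
```

```text
t 10.1 pos [ 0.5474 -0.0335  0.2485] yaw y -4.82 z [ 0.002  0.    -1.   ] F [ 2.2 -0.8  3.1] w 0.102 gf 41.7
dp [-0.2 -1.4 10.5]
```

The grip holds, but about 10 mm high on the bar. I'll regrip deeper.

Emit:
arm_command(plan=[{"dp": [0,0,0],"spin": 0},{"dp": [0,0,0],"spin": 0},{"dp": [0,-1,5],"spin": 0},{"dp": [0,0,5],"spin": 0},{"dp": [0,0,0],"spin": 0}], grip=0.05)

```text
clock: 10.6
position: [0.5454, -0.0332, 0.2367]
ee_rot: [0.736, 0.677, -0.001, -0.001]
ft_force: [0.3, 0.5, -0.1]
grip_width: 0.476
grasp_force: 0.0
```

Emit:
arm_command(plan=[{"dp": [0,0,0],"spin": 0},{"dp": [0,0,0],"spin": 0},{"dp": [0,0,0],"spin": 0},{"dp": [0,0,0],"spin": 0},{"dp": [0,0,0],"spin": 0}], grip=1, newtons=45)

```text
clock: 11.1
position: [0.5462, -0.0334, 0.238]
ee_rot: [0.736, 0.677, 0.0, 0.0]
ft_force: [4.3, -1.9, -0.6]
grip_width: 0.105
grasp_force: 45.2
```

```bash
python3 - <<'E'
from h import *
to([.546,-.0335,.238])
E
```

```text
t 11.1 pos [ 0.5462 -0.0334  0.238 ] yaw y -4.83 z [ 0.001  0.    -1.   ] F [ 4.3 -1.9 -0.6] w 0.105 gf 45.2
dp [-0.1 -0.2  0. ]
```

Emit:
arm_command(plan=[{"dp": [0,0,-5],"spin": 0},{"dp": [0,0,-10],"spin": 0},{"dp": [0,0,-12],"spin": 0},{"dp": [0,0,-12],"spin": 0},{"dp": [0,0,-12],"spin": 0}])

```text
clock: 11.6
position: [0.5456, -0.0333, 0.2899]
ee_rot: [0.736, 0.677, -0.0, -0.0]
ft_force: [0.3, 0.0, -2.8]
grip_width: 0.106
grasp_force: 45.1
```

Emit:
arm_command(plan=[{"dp": [0,0,-15],"spin": 0},{"dp": [0,0,-20],"spin": 0},{"dp": [0,0,-20],"spin": 0},{"dp": [0,0,-14],"spin": 0},{"dp": [0,0,0],"spin": 0}])

```text
clock: 12.1
position: [0.5462, -0.0336, 0.3599]
ee_rot: [0.736, 0.677, 0.001, 0.001]
ft_force: [0.2, -0.4, -2.1]
grip_width: 0.107
grasp_force: 45.0
```

```bash
python3 - <<'E'
from h import *
to([.464,.327,.358])
cv2.imwrite("pics/s5.png",cv2.resize(viewer.camera("scene")[130:350,150:450],None,fx=2.4,fy=2.4,interpolation=cv2.INTER_CUBIC))
E
```

```text
t 12.1 pos [ 0.5462 -0.0336  0.3599] yaw y -4.82 z [ 0.003  0.001 -1.   ] F [ 0.2 -0.4 -2.1] w 0.107 gf 45.0
dp [ 352.4 -112.2    2.1]
```

View pics/s5.png

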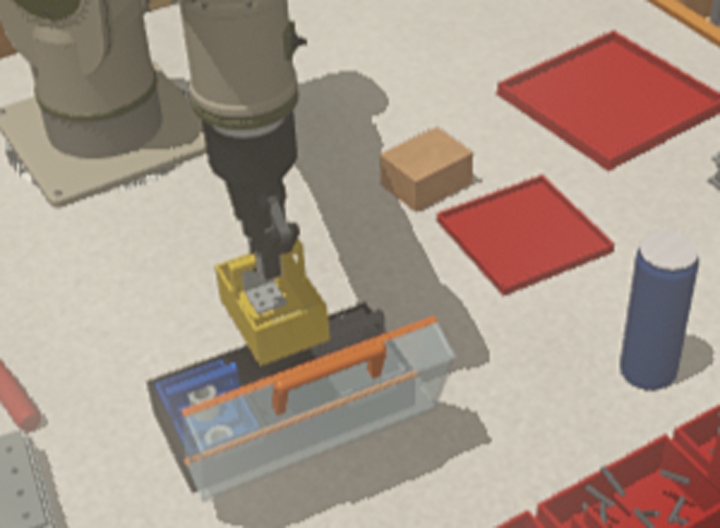

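The yellow cup hangs level in the fingers at crop (272,315), with a bracket visible inside. The lid stays open and the blue and grey cups are still in their cells. I'll carry it smoothly to the tray.

Emit:
arm_command(plan=[{"dp": [8,-2,0],"spin": 0},{"dp": [16,-5,0],"spin": 0},{"dp": [24,-8,0],"spin": 0},{"dp": [28,-9,0],"spin": 0},{"dp": [28,-9,0],"spin": 0}])

```text
clock: 12.65
position: [0.5208, 0.0746, 0.3567]
ee_rot: [0.736, 0.677, -0.001, -0.001]
ft_force: [0.1, 0.5, -1.9]
grip_width: 0.106
grasp_force: 45.0
```

Emit:
arm_command(plan=[{"dp": [28,-9,0],"spin": 0},{"dp": [28,-9,0],"spin": 0},{"dp": [28,-9,0],"spin": 0},{"dp": [28,-9,0],"spin": 0},{"dp": [28,-9,0],"spin": 0}])

```text
clock: 13.15
position: [0.4875, 0.218, 0.3567]
ee_rot: [0.736, 0.677, -0.001, -0.0]
ft_force: [0.9, 0.5, -1.5]
grip_width: 0.108
grasp_force: 45.0
```

Emit:
arm_command(plan=[{"dp": [28,-9,0],"spin": 0},{"dp": [28,-9,0],"spin": 0},{"dp": [24,-8,0],"spin": 0},{"dp": [16,-5,0],"spin": 0},{"dp": [8,-2,0],"spin": 0}])

```text
clock: 13.65
position: [0.4635, 0.3244, 0.3569]
ee_rot: [0.735, 0.678, -0.001, -0.0]
ft_force: [0.4, -0.3, -3.1]
grip_width: 0.104
grasp_force: 45.0
```

```bash
python3 - <<'E'
from h import *
to([.464,.327,.238])
E
```

```text
t 13.65 pos [0.4635 0.3244 0.3569] yaw y -4.7 z [-0.001 -0.001 -1.   ] F [ 0.4 -0.3 -3.1] w 0.104 gf 45.0
dp [  2.7   0.4 118.8]
```

Emit:
arm_command(plan=[{"dp": [2.5,0,12],"spin": 0},{"dp": [0,0,22],"spin": 0},{"dp": [0,0,24],"spin": 0},{"dp": [0,0,22],"spin": 0},{"dp": [0,0,14],"spin": 0}])

```text
clock: 14.15
position: [0.4647, 0.3235, 0.2615]
ee_rot: [0.737, 0.676, -0.001, 0.0]
ft_force: [-1.0, -0.4, -1.7]
grip_width: 0.106
grasp_force: 45.0
```

Emit:
arm_command(plan=[{"dp": [0,0,7],"spin": 0},{"dp": [0,0,4],"spin": 0},{"dp": [0,0,3],"spin": 0},{"dp": [0,0,2],"spin": 0},{"dp": [0,0,2],"spin": 0}])

```text
clock: 14.65
position: [0.4649, 0.3254, 0.2463]
ee_rot: [0.736, 0.677, 0.001, -0.0]
ft_force: [-0.6, -0.7, -2.2]
grip_width: 0.105
grasp_force: 45.0
```

```bash
python3 - <<'E'
from h import *
to([.464,.327,.238])
E
```

```text
t 14.65 pos [0.4649 0.3254 0.2463] yaw y -4.82 z [ 0.001  0.001 -1.   ] F [-0.6 -0.7 -2.2] w 0.105 gf 45.0
dp [ 1.5 -1.   8.3]
```

Emit:
arm_command(plan=[{"dp": [0,0,2],"spin": 0},{"dp": [0,0,2],"spin": 0},{"dp": [0,0,2],"spin": 0},{"dp": [0,0,1.5],"spin": 0},{"dp": [0,0,0],"spin": 0}])

```text
clock: 15.15
position: [0.4646, 0.3252, 0.2381]
ee_rot: [0.736, 0.677, -0.0, -0.0]
ft_force: [0.3, -0.6, -1.3]
grip_width: 0.106
grasp_force: 45.0
```

```bash
python3 - <<'E'
from h import *
to([.464,.327,.238])
E
```

```text
t 15.15 pos [0.4646 0.3252 0.2381] yaw y -4.82 z [-0. -0. -1.] F [ 0.3 -0.6 -1.3] w 0.106 gf 45.0
dp [ 1.7 -0.8  0.1]
```

Emit:
arm_command(plan=[{"dp": [0,0,1],"spin": 0},{"dp": [0,0,0.5],"spin": 0},{"dp": [0,0,0],"spin": 0}])

```text
clock: 15.45
position: [0.4651, 0.3252, 0.2373]
ee_rot: [0.736, 0.677, 0.001, 0.0]
ft_force: [1.8, -1.0, 2.4]
grip_width: 0.107
grasp_force: 45.6
```

The upward force shows the cup has touched down. I'll release and go straight up.

Emit:
arm_command(plan=[{"dp": [0,0,0],"spin": 0},{"dp": [0,0,0],"spin": 0},{"dp": [0,0,0],"spin": 0},{"dp": [0,0,0],"spin": 0}], grip=0.05)

```text
clock: 15.85
position: [0.4646, 0.3254, 0.2368]
ee_rot: [0.736, 0.677, -0.0, -0.0]
ft_force: [-0.5, -0.5, -0.8]
grip_width: 0.476
grasp_force: 0.0
```

Emit:
arm_command(plan=[{"dp": [0,0,-8],"spin": 0},{"dp": [0,0,-20],"spin": 0},{"dp": [0,0,-40],"spin": 0},{"dp": [0,0,-40],"spin": 0},{"dp": [0,0,-40],"spin": 0}])

```text
clock: 16.35
position: [0.4646, 0.3249, 0.387]
ee_rot: [0.736, 0.677, 0.0, -0.0]
ft_force: [0.8, 0.2, 0.1]
grip_width: 0.475
grasp_force: 0.0
```

Emit:
arm_command(plan=[{"dp": [0,-30,-10],"spin": 0},{"dp": [30,-10,0],"spin": 0},{"dp": [45,0,0],"spin": 0},{"dp": [30,0,0],"spin": 0},{"dp": [0,0,0],"spin": 0}])

```text
clock: 16.85
position: [0.4318, 0.4376, 0.3945]
ee_rot: [0.734, 0.679, 0.0, -0.0]
ft_force: [-0.9, 0.3, -0.9]
grip_width: 0.474
grasp_force: 0.0
```

```bash
python3 - <<'E'
from h import *
to([.464,.327,.238])
a=viewer.camera("scene")[160:350,180:450];b=viewer.camera("top")[150:300,190:430]
for t in("yellow_cup_mid","lid_bar"):
    print(t,[(np.round(d["position"],3),d["score"]) for d in finder.find_in("top",t)[:1]])
cv2.imwrite("pics/c6.png",np.vstack([cv2.resize(x,(480,int(480*x.shape[0]/x.shape[1])),interpolation=cv2.INTER_CUBIC)[:298] for x in(a,b)]))
E
```

```text
t 16.85 pos [0.4318 0.4376 0.3945] yaw y -4.5 z [-0.001  0.001 -1.   ] F [-0.9  0.3 -0.9] w 0.474 gf 0.0
dp [-107.8   40.8  156.5]
yellow_cup_mid [(array([0.462, 0.318, 0.012]), 0.56)]
lid_bar [(array([ 0.646, -0.044,  0.134]), 0.76)]
```

View pics/c6.png

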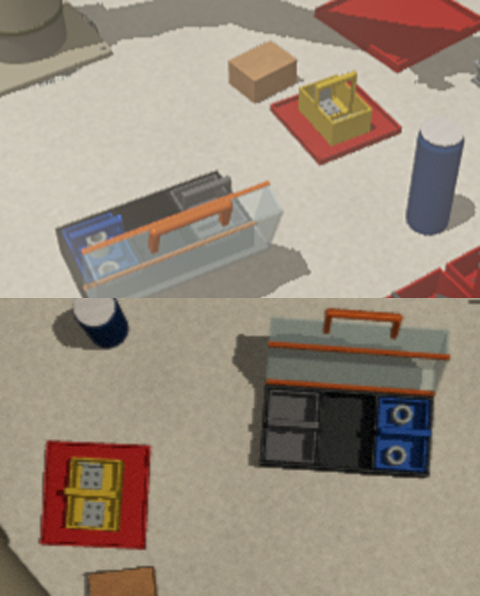

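The cup stands upright in the middle of the red tray, at (95,493) in the lower view, with both brackets in it. The lid is open, the blue and grey cups are in place, and the arm is clear. Handing in.

```bash
python3 -c "
from h import *
print(manip.hand_in())"
```

```text
the job is handed in; nothing more can be done
None
```

I handed in the job: in the last pictures the lid stands open by itself and the yellow cup is upright in the red tray with both brackets inside, with the blue and grey cups undisturbed; the hand-in call gave no verdict.

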